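# Prime the casting-slip pump

### The job

Get the slip pump ready and prime it: first push the gooseneck spout straight down into its push-fit outlet until it is fully home, so that it cannot blow off. Then lift the sprung guard over the prime switch, flip the toggle beneath it over to ON (away from the guard's front lip, towards the guard's hinge) and let the guard drop shut again. Leave the cup standing where it is under the spout and do not disturb the jar beside the pump.

Things in the scene. Friction and masses are not known exactly. Their poses are not given: they have to be found in the camera images.
- slip_pump: Slip pump, fixed to the table: grey box 220 mm deep (x), 260 mm wide (y), flat steel top panel 85 mm above the table. Origin under its centre, on the table; +x its back, -x its front (faces the robot, turned up to 0.3 rad), +y the left side seen from the robot. Spout riser at x -30, y +80 mm; toggle pivot at x -82, y -70 mm, 94 mm above the table.
- spout_top (a point): Top of the spout where to push down, 240 mm above the table when 16 mm short of home, 224 mm when home. The spout is a bent steel tube, 14 mm thick: its upright riser stands in the outlet 22 mm behind this point (pump's +x); from here it runs level 103 mm to the front (-x), then bends down over the cup.
- outlet_collar (a point): Centre of the top face of the outlet's round black collar, 25 mm in diameter, 123 mm above the table; the spout's riser goes down through it. A dark band on the riser meets the collar when the spout is home.
- spout (a joint): How far the spout has been pushed down, m: 0 is 16 mm proud, 0.016 is fully home against the stop. It slides straight down, takes about 5 N to move and stays where it is left.
- guard_lip (a point): Middle of the tip of the guard's thumb lip, 25 mm above the panel. The guard is a black box-shaped cover with a sloping front over the toggle, open below, 61 mm long (x), 43 mm wide (y; 38 inside), top 40 mm above the panel. The lip, 43 mm wide, turns up and forward from the guard's lower front edge, which is 7 mm behind the tip, 14 mm above the panel and just in front of the pump's front edge.
- guard_hinge (a point): Middle of the guard's hinge pin, at the back of the guard (28 mm behind the toggle's pivot), 8 mm above the panel, running along the pump's y. The guard's lower front edge is 57 mm in front of it, the lip's tip 64 mm.
- guard (a joint): Opening of the guard, rad: 0 shut, opens to 1.95 (upright at 1.57), the lip going up and then back (pump's +x); pushed or drawn up by a fingertip under or against the lip. A spring always shuts it (about 1 N at the lip when shut, 2 N wide open): it must be kept up while the toggle is flipped and drops shut by itself when let go.
- toggle_tip (a point): Tip of the bat toggle beneath the guard: a steel lever 8 mm thick, tip about 33 mm above the panel and 25 mm from its pivot. It leans to the pump's front (-x) when off and to its back (+x) when on, the tip 9 mm to either side of the pivot.
- toggle (a joint): Toggle angle, rad: 0 is off (leaning to the front), 0.70 is on (leaning to the back). Over-centre: it snaps to the nearer end past 0.35; about 3 N at the tip moves it.
- water_cup: Pale plastic cup, 71 mm in diameter and 73 mm high, standing loose on the table under the spout's nozzle, in front of the pump. Origin at the centre of its base.
- slip_jar: Small jar with a green lid, 58 mm in diameter and 75 mm high, right of the pump; a bystander. Origin at the centre of its base.
- tank_top (a point): Top of the round steel tank on the back half of the pump's panel (radius 60 mm, knob on its lid), 198 mm above the table; keep clear of it.
There are look-alikes about, which are no part of the job. Leave any blue or red look-alike of the water_cup alone.

How it is judged:
By the outcome, as a careful person would: the job done as asked, in the order asked, and still so for the second after the job is handed in, with the robot touching nothing.
It also fails if it takes over 40 s, if anything falls off the work surface, if the arm or the gripper's body presses on something with over 40 N, if the wrist force passes 120 N, or if a joint passes its speed limit or range.

### The arm

A 6-joint arm with a two-finger parallel gripper is mounted at the origin on a cart in front of the work surface, level with it; the furniture and walls round the work are solid. World frame = base frame: x ahead of the robot, y to its left, z up, the work surface at z = 0. Lengths are in m, angles in rad, forces in N, time in s.
With the tool pointing down it reaches from about 0.225 to 0.875 m from the base axis. Payload 3.4 kg.
Tool frame: the origin (TCP) lies at the very end of the fingers, on their centre line; the grasp point (between the pads) lies 19 mm behind it (manip.hold_point_z is the distance from the TCP to the grasp point, in m); z points along the fingers, x is the direction in which the jaws open and shut, and the axes are right-handed (so a half turn about z gives the same grasp; the last joint's range is limited). The gripper opens to 85 mm and grips with 20 to 120 N. Pads are 22 mm wide; open, the fingers measure 114 mm over their backs; the gripper's body (76 mm by 85 mm) begins 54 mm behind the grasp point. The pads swing forward as they close: fully open they stand 13 mm farther back than shut.
Start: joints at [-1.421, 0.276, 1.505, -0, 1.361, -0.121], TCP at [0.154, -0.554, 0.195] pointing down, gripper open.
Joint ranges: [-2.89, 2.89], [-0.75, 2.08], [0.22, 2.7], [-1.18, 4.32], [0.11, 2.71], [-2.7, 2.7]. Speed limits (rad/s): [2.57, 2.57, 3.14, 3.14, 3.14, 3.14].

### API

Orientations are given as a unit quaternion [w, x, y, z].
In Python, from rig import manip gives the robot as it stands.
- The arm moves only by the tool apply_moves, never from a script. Its argument "commands" is one flat list of numbers, 6 for each row, row after row: the shift along the tool's x, y, z normalised to -1 to 1, where 1 is 0.03 m, then the turn, a rotation vector about the tool's x, y, z normalised to -1 to 1, where 1 is 0.15 rad. A call has 1 to 20 rows; each row shifts and turns the commanded pose from where the row before left it, along the tool's axes as they then stand; what a row does not reach is not made up. A row lasts 1/10 s, in which the tool goes at most 50 mm and 8.59 degrees, less where a joint would pass 70% of its speed; a pose out of reach is approached as far as the arm can. A call with a number of a shift or a turn outside -1 to 1 is refused whole. A call with a gripper value outside its range is refused whole. "jaw" is the opening, from -1 (shut) to 1 (fully open), set as the call begins (left out, the last holds). The fingers move at their own pace and stop on an object; "newtons" is the grip in N (left out, the last holds). Time passes only in rows, so rows that do not move let the fingers close. It gives the time, the measured TCP pose, the force and the opening at its end, in the units of the state.
- manip.get_state(): the state, without advancing time (a new reading comes with each control period).
- manip.get_image(name): name is "scene" or "top" or "wrist"; returns a dict with "frame" (480x640x3 uint8, red, green, blue), "fx", "fy", "cx", "cy" (pixels), "extrinsics" (4x4, takes a point from camera to world coordinates); the wrist camera has in their place "mount" (4x4, takes a point from camera to tool coordinates, whose origin is the TCP and whose axes are the tool frame's). Camera axes: x right, y up, looking along -z (the intrinsics and any distortion apply to the point x, -y, -z); pixel columns grow to the right and rows downward; lengths in m; the calibration is good to about 2 mm. A picture is of the moment at which its call begins: read the wrist's pose just before it. There is no depth.
- manip.sign_off(): hands the job in, once; it reports no verdict.
The state is a dict: "clock": time; "qpos": joint angles; "qd": joint speeds; "effort": joint torques, N m; "position": TCP position; "ee_rot": TCP orientation; "contact_force": force on the tool from outside, world axes, zero at the start; "moment": the same for the moment, N m; "width": finger opening in m.
Only numpy, scipy, OpenCV 4.12 (cv2) and the standard library are available. Lean on these libraries where they do the work, as an engineer would, in place of code of your own. Each camera call takes 0.05 s, during which the arm holds its last target. There are 200 camera calls.

## Working session

There is one attempt and no reset: what is moved stays moved. The work goes in short steps, Python scripts to look and compute and a tool call to move; the robot and the scene stay as the last step left them, time stands still between calls to the robot, and variables do not carry over. Pictures are saved under pics/ and viewed, about 8 in all and at most 12, crops included, and the job is handed in when it is done.

Besides the shell and the picture viewer there is one more tool, called after "Request:" by a JSON object that holds its "op" and its "data", one argument or row to a line. apply_moves: Moves the arm, as the interface text tells. Scaled input: -1 to 1 covers 0.03 m each way for a shift and 0.15 rad each way for a turn. Its arguments: {"type":"object","properties":{"commands":{"type":"array"},"jaw":{"type":"number"},"newtons":{"type":"number"}},"required":["commands"]}

```bash
mkdir -p pics
cat > h.py <<'E'
from rig import manip
import cv2, numpy as np
from scipy.spatial.transform import Rotation as R
def snap(n,fn):
    s=manip.get_state(); d=manip.get_image(n); cv2.imwrite('pics/'+fn,d['frame'][:,:,::-1])
    if 'extrinsics' in d: T=np.array(d['extrinsics'])
    else:
        P=np.eye(4); q=s['ee_rot']; P[:3,:3]=R.from_quat([q[1],q[2],q[3],q[0]]).as_matrix(); P[:3,3]=s['position']; T=P@np.array(d['mount'])
    np.savez('pics/'+fn[:-4]+'.npz',T=T,K=[d['fx'],d['fy'],d['cx'],d['cy']]); 
    print(n,{k:v for k,v in d.items() if k!='frame'}); return d
def ray(fn,u,v):
    z=np.load('pics/'+fn+'.npz'); fx,fy,cx,cy=z['K']; T=z['T']
    return T[:3,3], T[:3,:3]@np.array([(u-cx)/fx,-(v-cy)/fy,-1])
def at(fn,u,v,h):
    o,d=ray(fn,u,v); return o+d*(h-o[2])/d[2]
def proj(fn,p):
    z=np.load('pics/'+fn+'.npz'); fx,fy,cx,cy=z['K']; T=z['T']; c=T[:3,:3].T@(np.array(p)-T[:3,3])
    return np.array([cx+fx*c[0]/-c[2], cy-fy*c[1]/-c[2]])
E
python3 - <<'E'
from h import *
snap('scene','s0.png');snap('top','t0.png');print(manip.get_state())
E
```

```text
scene {'fx': 590.0935167106745, 'fy': 590.0935167106745, 'cx': 324.2822884139089, 'cy': 235.52405270902358, 'extrinsics': array([[-0.89459025,  0.19660686, -0.40131537,  0.07571231],
       [-0.44669064, -0.42003994,  0.78995818,  0.87046603],
       [-0.01325728,  0.8859527 ,  0.46358608,  0.69005839],
       [ 0.        ,  0.        ,  0.        ,  1.        ]])}
top {'fx': 507.3899635130104, 'fy': 507.3899635130104, 'cx': 321.1842654186291, 'cy': 235.51587434789144, 'extrinsics': array([[ 0.01396626,  0.99120954, -0.13156212,  0.40269265],
       [-0.99964606,  0.01682084,  0.02061123, -0.02461098],
       [ 0.02264303,  0.1312277 ,  0.99109363,  1.18475781],
       [ 0.        ,  0.        ,  0.        ,  1.        ]])}
{'clock': 0.1, 'qpos': array([-1.42100808e+00,  2.76545358e-01,  1.50604436e+00,  1.52578277e-05,
        1.36071554e+00, -1.21020240e-01]), 'qd': array([-0.00035711, -0.00092379, -0.003554  ,  0.00039859,  0.00132552,
        0.00131389]), 'effort': array([ 1.24945254e-03, -4.17699552e+01, -2.46405655e+01, -1.13329975e-04,
        5.76256891e-03, -1.74578219e-05]), 'position': array([ 0.15372456, -0.55349439,  0.19420345]), 'ee_rot': array([-6.02074008e-04,  7.96086221e-01, -6.05182613e-01, -6.08943623e-04]), 'contact_force': array([-0.15517378,  1.13068785,  0.65123932]), 'moment': array([-0.01201593, -0.02336149, -0.07509323]), 'width': 0.0853133320711229}
```

View pics/s0.png

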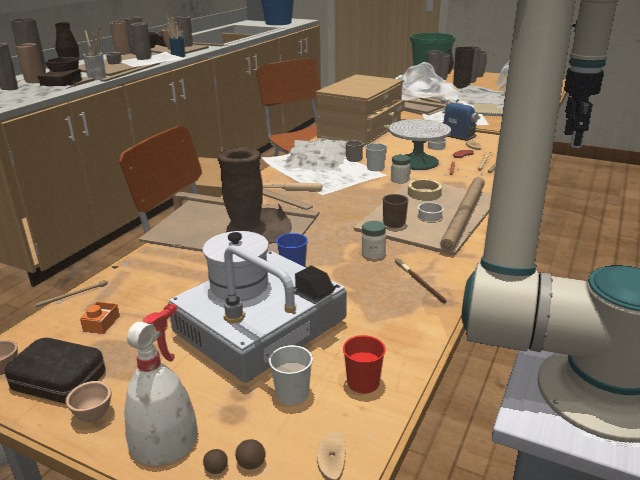

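View pics/t0.png

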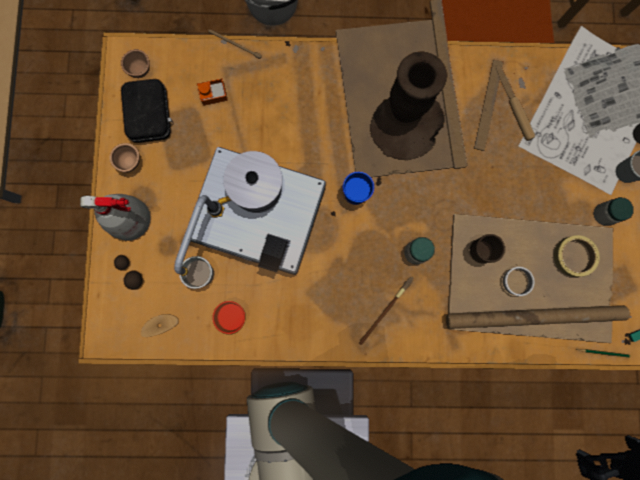

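The scene view shows the pump, with the spout at (230,250)-(290,300) and the guard at (316,284). In the top view, the panel corners are at about (219,150), (325,182), (297,272) and (190,240), and the guard is at (274,252). I'll zoom in on the top view.

Run:
```python
from h import *
a=cv2.imread('pics/t0.png')[130:300,160:340]; b=cv2.imread('pics/s0.png')[225:385,160:360]
a=cv2.resize(a,None,fx=3.3,fy=3.3,interpolation=cv2.INTER_CUBIC);cv2.imwrite('pics/t0c.png',a)
for n,(u,v) in dict(BL=(219,150),BR=(325,182),FR=(297,272)).items(): print(n,at('t0',u,v,.085))
```

```text
BL [0.73685353 0.18273044 0.085     ]
BR [ 0.6685627  -0.05427463  0.085     ]
FR [0.46815821 0.00374624 0.085     ]
```

View pics/t0c.png

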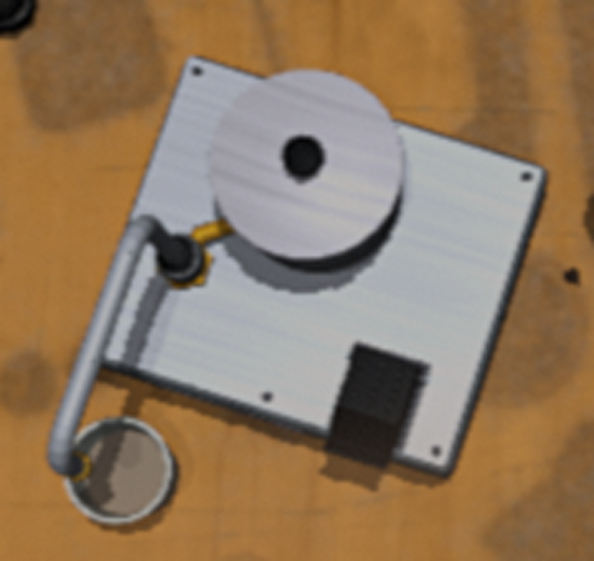

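```bash
cat >> h.py <<'E'
def pump():
    c,s=np.load('pics/pump.npy')[2:4]; o=np.load('pics/pump.npy')[:2]
    return lambda x,y,z: np.array([o[0]+(c*x-s*y)/1000,o[1]+(s*x+c*y)/1000,z/1000])
E
python3 - <<'E'
from h import *
f=lambda u,v:(160+u/3.3,130+v/3.3)
px=dict(BL=(190,57),BR=(547,170),FR=(450,470),FL=(102,360))
L=np.array([[110,130],[110,-130],[-110,-130],[-110,130]])/1000.
W=np.array([at('t0',*f(*p),.085)[:2] for p in px.values()])
Lc=L-L.mean(0);Wc=W-W.mean(0);a=np.arctan2((Lc[:,0]*Wc[:,1]-Lc[:,1]*Wc[:,0]).sum(),(Lc*Wc).sum())
c,s=np.cos(a),np.sin(a); Rm=np.array([[c,-s],[s,c]]); o=W.mean(0)
print('yaw',a,'o',o,'res',(Lc@Rm.T-Wc)*1000)
np.save('pics/pump.npy',[*o,c,s]); P=pump()
for n,p in dict(spout=(-52,80,240),collar=(-30,80,123),lip=(-118,-70,110),hinge=(-54,-70,93),tog=(-91,-70,118)).items():
    q=proj('t0',P(*p)); print(n,P(*p).round(4),'crop px',((q-[160,130])*3.3).round(),'scene',proj('s0',P(*p)).round())
print('collar seen',at('t0',*f(180,258),.123),'red cup',at('t0',230,317,.073),'cup',at('t0',196,272,.073))
b=cv2.resize(cv2.imread('pics/s0.png')[225:385,160:360],None,fx=4,fy=3.7)
for p in [(-52,80,240),(-30,80,123),(-118,-70,110),(-54,-70,93),(-110,-130,85),(-110,130,85),(110,130,85)]:
    q=(proj('s0',P(*p))-[160,225])*[4,3.7]; cv2.drawMarker(b,tuple(int(i) for i in q),(0,0,255),0,12,1)
cv2.imwrite('pics/s0c.png',b)
E
```

```text
yaw -0.2800665424382911 o [0.604003   0.09268177] res [[ 2.59937703  1.06909858]
 [ 4.08675523 -6.71760994]
 [-4.86571241 -6.95019658]
 [-1.82041984 12.59870795]]
spout [0.5761 0.1839 0.24  ] crop px [133. 258.] scene [241. 243.]
collar [0.5973 0.1779 0.123 ] crop px [183. 259.] scene [238. 299.]
lip [0.4713 0.058  0.11  ] crop px [366. 460.] scene [334. 288.]
hinge [0.5328 0.0403 0.093 ] crop px [398. 368.] scene [308. 283.]
tog [0.4972 0.0506 0.118 ] crop px [378. 419.] scene [323. 279.]
collar seen [0.59815172 0.17983229 0.123     ] red cup [0.36972977 0.14641995 0.073     ] cup [0.46550405 0.2238083  0.073     ]
```

View pics/s0c.png

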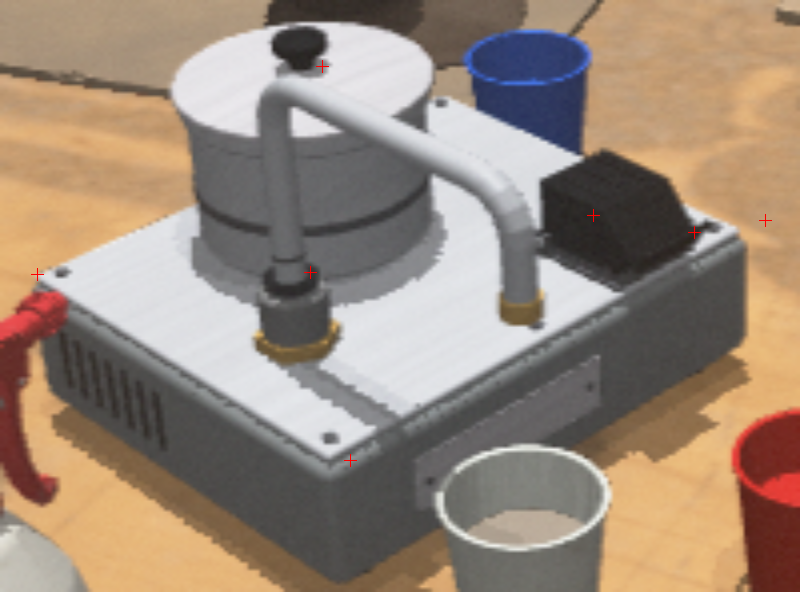

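Run:
```python
from h import *
from scipy.optimize import least_squares
obs=[]
for p,u,v in [((110,130,85),190,57),((110,-130,85),547,168),((-110,-130,85),450,472),((-110,130,85),101,362),((-30,80,123),180,257)]: obs.append(('t0',p,160+u/3.3,130+v/3.3))
for p,u,v in [((-110,-130,85),744,238),((-110,130,85),330,460),((110,130,85),42,276),((-30,80,123),291,274)]: obs.append(('s0',p,160+u/4,225+v/3.7))
def mk(q):
    c,s=np.cos(q[2]),np.sin(q[2]); return lambda x,y,z:np.array([q[0]+(c*x-s*y)/1000,q[1]+(s*x+c*y)/1000,z/1000])
f=lambda q:np.ravel([proj(n,mk(q)(*p))-[u,v] for n,p,u,v in obs])
r=least_squares(f,[.6,.09,-.28],loss='soft_l1');print(r.x);print(r.fun.reshape(-1,2).round(1))
c,s=np.cos(r.x[2]),np.sin(r.x[2]);np.save('pics/pump.npy',[r.x[0],r.x[1],c,s]);P=pump()
for n,p in dict(spout=(-52,80,240),lip=(-118,-70,110),hinge=(-54,-70,93)).items(): print(n,P(*p).round(4),((proj('t0',P(*p))-[160,130])*3.3).round(),((proj('s0',P(*p))-[160,225])*[4,3.7]).round())
```

```text
[ 0.60550162  0.09626471 -0.29989981]
[[-0.7 -2.6]
 [ 2.  -0.5]
 [ 0.2  1.8]
 [-7.7 -2. ]
 [-0.8 -0.8]
 [ 4.2 -3. ]
 [ 1.1  1. ]
 [-2.9 -0.7]
 [ 2.1  0.2]]
spout [0.5795 0.1881 0.24  ] [126. 252.] [310.  69.]
lip [0.4721 0.0642 0.11  ] [357. 459.] [686. 239.]
hinge [0.5332 0.0453 0.093 ] [390. 368.] [588. 220.]
```

Request:
{"op": "apply_moves", "data": {
  "commands": [0, 0, -1, 0, 0, -0.95, 0, 0, -1, 0, 0, -0.95, 0, 0, -1, 0, 0, -0.95, 0, 0, -1, 0, 0, -0.95, 0, 0, -1, 0, 0, -0.95, 0, 0, -1, 0, 0, -0.95, 0, 0, -1, 0, 0, -0.97, 0.17, -1, 0, 0, 0, 0, 0.17, -1, 0, 0, 0, 0, 0.17, -1, 0, 0, 0, 0, 0.17, -1, 0, 0, 0, 0, 0.17, -1, 0, 0, 0, 0, 0.17, -1, 0, 0, 0, 0, 0.17, -1, 0, 0, 0, 0, 0.17, -1, 0, 0, 0, 0, 0.17, -1, 0, 0, 0, 0, 0.17, -1, 0, 0, 0, 0, 0.17, -1, 0, 0, 0, 0, 0.17, -1, 0, 0, 0, 0, 0.17, -1, 0, 0, 0, 0],
  "jaw": -1,
  "newtons": 40
}}

```text
clock: 2.1
position: [0.3324, -0.1997, 0.4047]
ee_rot: [-0.0, 0.989, -0.149, -0.0]
contact_force: [0.1, -0.2, 0.0]
width: -0.0003
```

Request:
{"op": "apply_moves", "data": {
  "commands": [0.17, -1, 0, 0, 0, 0, 0.17, -1, 0, 0, 0, 0, 0.17, -1, 0, 0, 0, 0, 0.17, -1, 0, 0, 0, 0, 0.17, -1, 0, 0, 0, 0, 0.17, -1, 0, 0, 0, 0, 0.17, -1, 0, 0, 0, 0, 0.17, -1, 0, 0, 0, 0, 0.17, -1, 0, 0, 0, 0, 0.17, -1, 0, 0, 0, 0, 0.17, -1, 0, 0, 0, 0, 0.17, -1, 0, 0, 0, 0, 0, 0, 0, 0, 0, 0, 0, 0, 0, 0, 0, 0]
}}

```text
clock: 3.5
position: [0.4967, 0.1251, 0.4042]
ee_rot: [0.001, 0.989, -0.149, -0.001]
contact_force: [0.3, -1.3, 0.5]
width: 0.0
```

Run:
```python
from h import *
s=manip.get_state(); q=s['ee_rot'];print(s['clock'],s['position'],s['qpos'],s['contact_force'],s['width']);print(R.from_quat([q[1],q[2],q[3],q[0]]).as_matrix().round(3))
d=snap('wrist','w1.png');P=pump()
b=d['frame'][:,:,::-1].copy()
for p in [(-52,80,240),(-30,80,123),(-118,-70,110),(-54,-70,93),(-110,-130,85),(-110,130,85),(110,130,85)]:
    cv2.drawMarker(b,tuple(int(i) for i in proj('w1',P(*p))),(0,0,255),0,12,1)
cv2.imwrite('pics/w1m.png',b)
```

```text
3.5 [0.49667989 0.12509867 0.40419174] [ 1.11353501e-01  1.35794965e-01  1.18824401e+00 -6.92325877e-04
  1.81965048e+00  4.09481370e-01] [ 0.28272844 -1.29021201  0.52727613] 4.2957031674733896e-05
[[ 0.956 -0.294 -0.002]
 [-0.294 -0.956 -0.001]
 [-0.002  0.001 -1.   ]]
wrist {'fx': 342.64343715042526, 'fy': 342.64343715042526, 'cx': 318.3253064764035, 'cy': 242.8625217556817, 'mount': array([[ 9.99999093e-01, -4.23658249e-04,  1.27809219e-03,
         9.15110936e-04],
       [-5.33432669e-05, -9.60930483e-01, -2.76789820e-01,
        -7.00088696e-02],
       [ 1.34542204e-03,  2.76789501e-01, -9.60929634e-01,
        -1.79589751e-01],
       [ 0.00000000e+00,  0.00000000e+00,  0.00000000e+00,
         1.00000000e+00]])}
```

View pics/w1m.png

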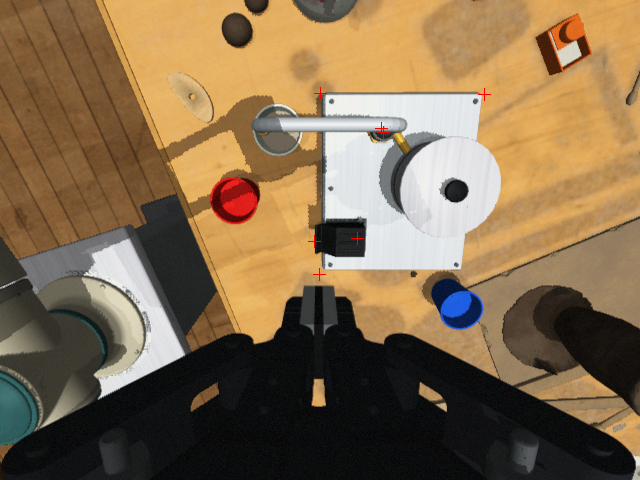

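Run:
```python
from h import *
from scipy.optimize import least_squares
obs=[]
for p,u,v in [((110,130,85),190,57),((110,-130,85),547,168),((-110,-130,85),450,472),((-30,80,123),180,257)]: obs.append(('t0',p,160+u/3.3,130+v/3.3,1))
for p,u,v in [((-110,-130,85),744,238),((-110,130,85),330,460),((110,130,85),42,276),((-30,80,123),291,274)]: obs.append(('s0',p,160+u/4,225+v/3.7,1))
for p,u,v in [((-110,-130,85),323,270),((-110,130,85),323,93),((110,130,85),480,95),((110,-130,85),463,270)]: obs.append(('w1',p,u,v,2))
def mk(q):
    c,s=np.cos(q[2]),np.sin(q[2]); return lambda x,y,z:np.array([q[0]+(c*x-s*y)/1000,q[1]+(s*x+c*y)/1000,z/1000])
f=lambda q:np.ravel([(proj(n,mk(q)(*p))-[u,v])*w for n,p,u,v,w in obs])
r=least_squares(f,[.6,.09,-.28],loss='soft_l1');print(r.x);print(r.fun.reshape(-1,2).round(1))
c,s=np.cos(r.x[2]),np.sin(r.x[2]);np.save('pics/pump.npy',[r.x[0],r.x[1],c,s]);P=pump()
for n,p in dict(spout=(-52,80,240),lip=(-118,-70,110),hinge=(-54,-70,93)).items(): print(n,P(*p).round(4),proj('w1',P(*p)).round(1))
for n,h in ((124,.233),): print('tube centre',at('w1',382,124,.233))
g=cv2.imread('pics/w1.png');m=(g.max(2)<60).astype('uint8');m[:,:300]=0;m[:200]=0;m[262:]=0;m[:,375:]=0
k=cv2.connectedComponentsWithStats(m)[2];print(k[k[:,4]>200])
t=(at('w1',382,124,.233)-manip.get_state()['position'])[:2];print('to spout, tool x,y',c*t[0]+s*t[1],-(-s*t[0]+c*t[1]))
```

```text
[ 0.60806576  0.09679215 -0.29914401]
[[-1.  -3.7]
 [ 1.8 -1.6]
 [ 0.   0.6]
 [-1.  -2. ]
 [ 2.9 -3.2]
 [-0.3  0.8]
 [-4.2 -0.9]
 [ 0.7 -0. ]
 [-3.   7.6]
 [-1.6 -0.2]
 [12.  -4. ]
 [ 0.1  8.1]]
spout [0.582  0.1886 0.24  ] [384.3 126.7]
lip [0.4747 0.0647 0.11  ] [316.2 241.1]
hinge [0.5358 0.0458 0.093 ] [359.4 238. ]
tube centre [0.58174497 0.19155016 0.233     ]
[[     0      0    640    480 305510]
 [   315    219     50     38   1689]]
to spout, tool x,y 0.06171575559970752 -0.08915362152641394
```

The wrist view agrees with the pump fit to about 3 mm: tube centre line at row 124, and guard at columns 315-364, rows 219-257. I'm moving over the spout now.

Request:
{"op": "apply_moves", "data": {
  "commands": [0.7, -1, 0, 0, 0, 0, 0.7, -1, 0, 0, 0, 0, 0.66, -0.97, 0, 0, 0, 0, 0, 0, 1, 0, 0, 0, 0, 0, 1, 0, 0, 0, 0, 0, 1, 0, 0, 0, 0, 0, 1, 0, 0, 0, 0, 0, 0.8, 0, 0, 0, 0, 0, 0, 0, 0, 0]
}}

```text
clock: 4.45
position: [0.5796, 0.1899, 0.2575]
ee_rot: [0.002, 0.989, -0.15, -0.004]
contact_force: [0.1, -0.2, 0.2]
width: 0.0001
```

Request:
{"op": "apply_moves", "data": {
  "commands": [0, 0, 0.3, 0, 0, 0, 0, 0, 0.2, 0, 0, 0, 0, 0, 0.1, 0, 0, 0]
}}

```text
clock: 4.75
position: [0.5826, 0.1916, 0.2436]
ee_rot: [-0.0, 0.989, -0.149, 0.001]
contact_force: [-0.6, 1.0, 0.2]
width: 0.0003
```

Commanded z is now about 0.240. I'll push down in small rows.

Request:
{"op": "apply_moves", "data": {
  "commands": [0, 0, 0.15, 0, 0, 0, 0, 0, 0.15, 0, 0, 0, 0, 0, 0.1, 0, 0, 0, 0, 0, 0, 0, 0, 0]
}}

```text
clock: 5.15
position: [0.582, 0.1918, 0.2305]
ee_rot: [0.0, 0.989, -0.149, -0.0]
contact_force: [-0.3, 0.8, -0.5]
width: 0.0
```

Run:
```python
from h import *
d=snap('wrist','w2.png');a=d['frame'][:,:,::-1][100:400,180:460]
d=snap('scene','s2.png');b=d['frame'][:,:,::-1][205:325,190:340]
cv2.imwrite('pics/w2m.png',np.hstack([cv2.resize(a,(400,428)),cv2.resize(b,(400,320))[:428] if 0 else cv2.copyMakeBorder(cv2.resize(b,(400,320)),0,108,0,0,0)]))
```

```text
wrist {'fx': 342.64343715042526, 'fy': 342.64343715042526, 'cx': 318.3253064764035, 'cy': 242.8625217556817, 'mount': array([[ 9.99999094e-01, -4.22609350e-04,  1.27819747e-03,
         9.15870865e-04],
       [-5.23043709e-05, -9.60930105e-01, -2.76791132e-01,
        -7.00104561e-02],
       [ 1.34523294e-03,  2.76790814e-01, -9.60929256e-01,
        -1.79589167e-01],
       [ 0.00000000e+00,  0.00000000e+00,  0.00000000e+00,
         1.00000000e+00]])}
scene {'fx': 590.0935167106745, 'fy': 590.0935167106745, 'cx': 324.2822884139089, 'cy': 235.52405270902358, 'extrinsics': array([[-0.89459025,  0.19660686, -0.40131537,  0.07571231],
       [-0.44669064, -0.42003994,  0.78995818,  0.87046603],
       [-0.01325728,  0.8859527 ,  0.46358608,  0.69005839],
       [ 0.        ,  0.        ,  0.        ,  1.        ]])}
```

View pics/w2m.png

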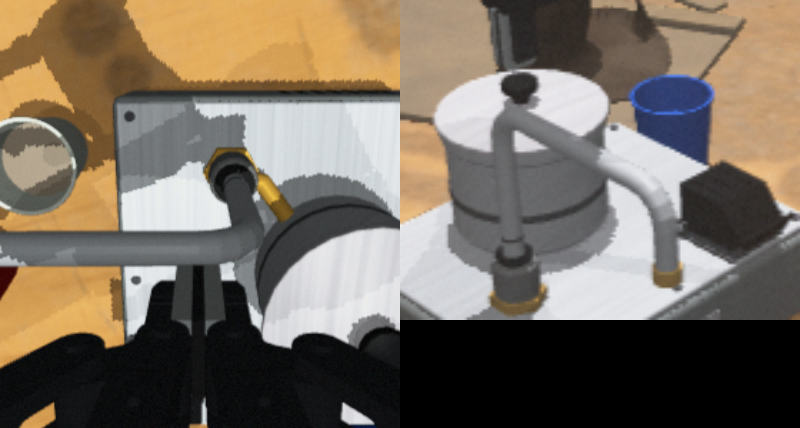

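Run:
```python
from h import *
P=pump();s=manip.get_state();print(s['position'],s['contact_force'])
print('TCP in w2',proj('w2',s['position']),'in s2',proj('s2',s['position']))
for h in (.217,.224,.233): print(h,at('w2',285,274,h), at('w1',382,124,h))
# riser/bend in scene crop(505,112)
u,v=190+105*.375,205+112*.375
print('bend s2',u,v,at('s2',u,v,.233),at('s2',u,v,.217))
# triangulate tube axis bend point: w1 (400,124), w2 bend crop (250,232)
def tri(*l):
    A=np.zeros((3,3));b=np.zeros(3)
    for n,u,v in l:
        o,d=ray(n,u,v);d/=np.linalg.norm(d);M=np.eye(3)-np.outer(d,d);A+=M;b+=M@o
    return np.linalg.solve(A,b)
print('bend tri',tri(('w1',400,125),('w2',180+250*.7,100+240*.7)),'w1+s2',tri(('w1',400,125),('s2',u,v)),'w2+s2',tri(('w2',180+250*.7,100+240*.7),('s2',u,v)),'exp',P(-30,80,233))
```

```text
[0.58228141 0.19189046 0.23096479] [-1.18934842  0.08350754 -0.40117867]
TCP in w2 [317.6050799  274.28240736] in s2 [235.0576517  249.22728734]
0.217 [0.56190202 0.19264404 0.217     ] [0.58463101 0.19153382 0.217     ]
0.224 [0.5634163  0.19503245 0.224     ] [0.58336837 0.19154097 0.224     ]
0.233 [0.56536323 0.19810327 0.233     ] [0.58174497 0.19155016 0.233     ]
bend s2 229.375 247.0 [0.5926277  0.19259263 0.233     ] [0.61072308 0.16886267 0.217     ]
bend tri [0.60244396 0.18478268 0.21773845] w1+s2 [0.59888649 0.18519071 0.22792569] w2+s2 [0.60141346 0.18531675 0.22610591] exp [0.60297427 0.18208035 0.233     ]
```

Run:
```python
from h import *
a=cv2.imread('pics/w2.png')[200:400,220:420];b=cv2.imread('pics/s2.png')[190:310,190:290]
i=cv2.INTER_CUBIC
cv2.imwrite('pics/z7.png',np.hstack([cv2.resize(a,(400,400),interpolation=i),cv2.resize(b[:100],(400,400),interpolation=i)]))
```

```text
(no output)
```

View pics/z7.png

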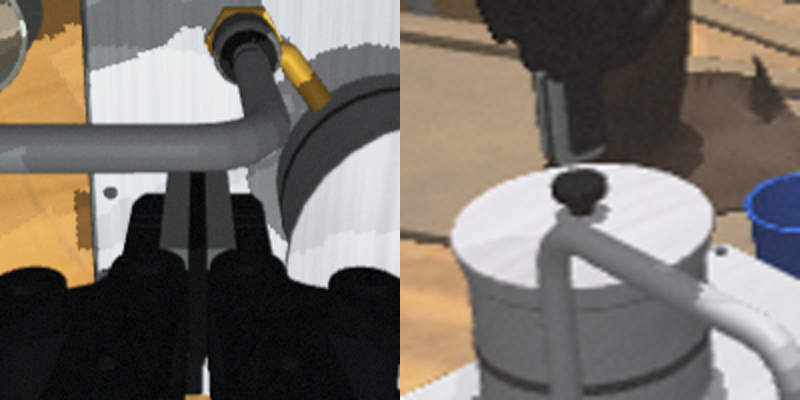

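Run:
```python
from h import *
s=manip.get_state()['position']
for t in (0,.01,.02,.03,.04): print(t,proj('s2',s+[0,0,t]).round(1),[proj('w2',s+np.array([-.295*y,-.955*y,t])).round(1) for y in (-.011,0,.011)])
g=cv2.imread('pics/w1.png');print(g[265:300:2,312].tolist())
```

```text
0 [235.1 249.2] [array([317.6, 255.6]), array([317.6, 274.3]), array([317.6, 292.4])]
0.01 [234.5 243.8] [array([317.5, 261.6]), array([317.5, 281.2]), array([317.5, 300.1])]
0.02 [234.  238.3] [array([317.4, 268.3]), array([317.4, 288.8]), array([317.5, 308.7])]
0.03 [233.5 232.7] [array([317.3, 275.7]), array([317.3, 297.4]), array([317.4, 318.2])]
0.04 [233.  227.1] [array([317.2, 284.2]), array([317.2, 307. ]), array([317.3, 329. ])]
[[100, 177, 228], [100, 175, 227], [99, 171, 222], [100, 168, 220], [94, 161, 211], [85, 148, 195], [93, 151, 194], [95, 152, 198], [95, 147, 188], [98, 146, 184], [85, 118, 149], [61, 63, 63], [56, 59, 56], [59, 60, 57], [56, 56, 54], [62, 61, 60], [62, 62, 60], [58, 58, 55]]
```

Both views put the real finger ends about 35-40 mm short of the reported TCP, so the spout has not been touched yet. I'll continue down in guarded steps.

Request:
{"op": "apply_moves", "data": {
  "commands": [0, 0, 0.3, 0, 0, 0, 0, 0, 0.3, 0, 0, 0, 0, 0, 0.1, 0, 0, 0, 0, 0, 0, 0, 0, 0]
}}

```text
clock: 5.65
position: [0.5816, 0.1917, 0.2088]
ee_rot: [0.0, 0.989, -0.149, -0.001]
contact_force: [0.3, 1.2, 0.4]
width: 0.0001
```

```bash
python3 -c "
from h import *
print(manip.hold_point_z, manip.get_state()['contact_force'], [a for a in dir(manip) if a[0]!='_'])"
```

```text
0.0187 [0.27712736 1.23824232 0.37496072] ['MotionError', 'get_image', 'get_state', 'hold_point_z', 'sign_off']
```

Request:
{"op": "apply_moves", "data": {
  "commands": [0, 0, 0.1, 0, 0, 0, 0, 0, 0.1, 0, 0, 0, 0, 0, 0.1, 0, 0, 0]
}}

```text
clock: 5.95
position: [0.5824, 0.1918, 0.2009]
ee_rot: [-0.0, 0.989, -0.149, 0.0]
contact_force: [-0.3, 1.1, -0.5]
width: -0.0002
```

Request:
{"op": "apply_moves", "data": {
  "commands": [0, 0, 0.1, 0, 0, 0, 0, 0, 0.1, 0, 0, 0]
}}

```text
clock: 6.15
position: [0.5824, 0.1919, 0.1956]
ee_rot: [-0.0, 0.989, -0.149, 0.0]
contact_force: [-0.2, -0.3, 4.1]
width: 0.0
```

Request:
{"op": "apply_moves", "data": {
  "commands": [0, 0, 0.1, 0, 0, 0, 0, 0, 0.1, 0, 0, 0]
}}

```text
clock: 6.35
position: [0.5824, 0.1918, 0.1894]
ee_rot: [-0.0, 0.989, -0.149, 0.0]
contact_force: [-1.3, -0.7, 4.7]
width: -0.0002
```

Request:
{"op": "apply_moves", "data": {
  "commands": [0, 0, 0.1, 0, 0, 0, 0, 0, 0.1, 0, 0, 0]
}}

```text
clock: 6.55
position: [0.5826, 0.1919, 0.187]
ee_rot: [-0.001, 0.989, -0.149, 0.002]
contact_force: [-8.2, -2.9, 32.6]
width: -0.0002
```

Request:
{"op": "apply_moves", "data": {
  "commands": [0, 0, 0.08, 0, 0, 0, 0, 0, 0, 0, 0, 0]
}}

```text
clock: 6.75
position: [0.5827, 0.1919, 0.187]
ee_rot: [-0.001, 0.989, -0.149, 0.003]
contact_force: [-8.1, -2.5, 28.6]
width: 0.0
```

Run:
```python
from h import *
snap('wrist','w3.png');snap('scene','s3.png')
a=cv2.imread('pics/w3.png')[180:400,220:440];b=cv2.imread('pics/s3.png')[210:320,190:290]
c=cv2.imread('pics/s0.png')[210:320,190:290]
i=cv2.INTER_CUBIC
cv2.imwrite('pics/z8.png',np.hstack([cv2.resize(x,(265,290),interpolation=i) for x in (a,c,b)]))
cv2.imwrite('pics/z8.png',cv2.resize(np.hstack([cv2.resize(x,(400,440),interpolation=i) for x in (c,b)]),(800,440)))
```

```text
wrist {'fx': 342.64343715042526, 'fy': 342.64343715042526, 'cx': 318.3253064764035, 'cy': 242.8625217556817, 'mount': array([[ 9.99999094e-01, -4.19922891e-04,  1.27915582e-03,
         9.20013116e-04],
       [-4.94581623e-05, -9.60930220e-01, -2.76790733e-01,
        -7.00125389e-02],
       [ 1.34541025e-03,  2.76790419e-01, -9.60929370e-01,
        -1.79584183e-01],
       [ 0.00000000e+00,  0.00000000e+00,  0.00000000e+00,
         1.00000000e+00]])}
scene {'fx': 590.0935167106745, 'fy': 590.0935167106745, 'cx': 324.2822884139089, 'cy': 235.52405270902358, 'extrinsics': array([[-0.89459025,  0.19660686, -0.40131537,  0.07571231],
       [-0.44669064, -0.42003994,  0.78995818,  0.87046603],
       [-0.01325728,  0.8859527 ,  0.46358608,  0.69005839],
       [ 0.        ,  0.        ,  0.        ,  1.        ]])}
```

View pics/z8.png

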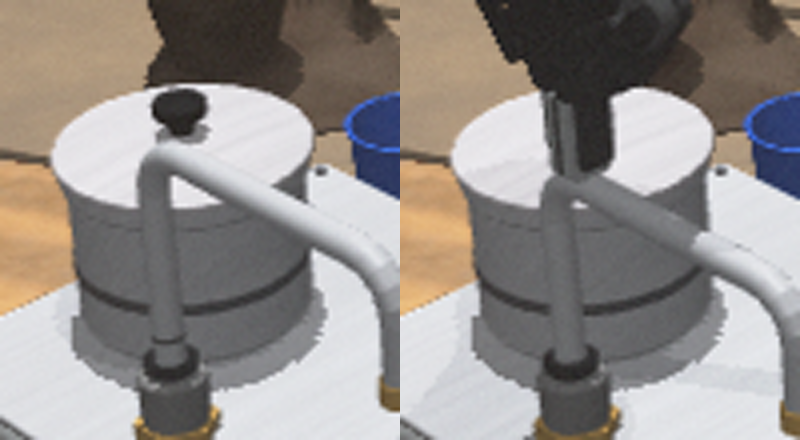

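The spout is home: the tube dropped about 8 px (≈15 mm), the band now meets the collar, and the stop reads about 30 N. I'm retreating upward, moving in front of the guard, and tilting 45°.

Request:
{"op": "apply_moves", "data": {
  "commands": [0, 0, -1, 0, 0, 0, 0, 0, -1, 0, 0, 0, 0, 0, -1, 0, 0, 0, 0, 0, -1, 0, 0, 0, -0.7, 1, 0, 0, 0, 0, -0.7, 1, 0, 0, 0, 0, -0.7, 1, 0, 0, 0, 0, -0.7, 1, 0, 0, 0, 0, -0.7, 1, 0, 0, 0, 0, 0, 0, 0, 0, 0.87, 0, 0, 0, 0, 0, 0.87, 0, 0, 0, 0, 0, 0.87, 0, 0, 0, 0, 0, 0.87, 0, 0, 0, 0, 0, 0.87, 0, 0, 0, 0, 0, 0.88, 0, 0, 0, 0, 0, 0, 0]
}}

```text
clock: 8.45
position: [0.4326, 0.0782, 0.2948]
ee_rot: [0.059, 0.919, -0.136, 0.364]
contact_force: [0.4, -0.4, -0.4]
width: 0.0001
```

```bash
cat >> h.py <<'E'
def where():
    s=manip.get_state();q=s['ee_rot'];M=R.from_quat([q[1],q[2],q[3],q[0]]).as_matrix()
    k=np.load('pics/pump.npy');c,si=k[2:4];W=np.array([[c,si,0],[-si,c,0],[0,0,1]])
    f=lambda p:(W@(np.array(p)-[k[0],k[1],0])*1000).round(1)
    C=s['position']+M@[.014,0,-.037]
    print('t',s['clock'],'TCP',f(s['position']),'C',f(C),'F',(W@s['contact_force']).round(1),'q',s['qpos'].round(2));print((W@M).round(3))
    return f,W@M
E
python3 - <<'E'
from h import *
f,M=where(); print('red',f(at('t0',230,317,.073)),'cup',f(at('t0',196,272,.073)))
E
```

```text
t 8.45 TCP [-162.2  -69.5  294.8] C [-177.4  -69.2  331.3] F [ 0.5 -0.2 -0.4] q [ 0.46 -0.28  2.08 -0.68  0.86  1.08]
[[ 0.728  0.001  0.686]
 [ 0.007 -1.    -0.006]
 [ 0.686  0.009 -0.728]]
red [-242.4  -22.8   73. ] cup [-173.7   79.4   73. ]
```

Request:
{"op": "apply_moves", "data": {
  "commands": [-0.72, 0, 0.76, 0, 0, 0, -0.72, 0, 0.76, 0, 0, 0, -0.72, 0, 0.76, 0, 0, 0, -0.72, 0, 0.76, 0, 0, 0, 0, 0, 0, 0, 0, 0]
}}

```text
clock: 8.95
position: [0.4365, 0.0759, 0.1705]
ee_rot: [0.061, 0.919, -0.139, 0.363]
contact_force: [-0.7, -1.0, -0.2]
width: 0.0001
```

```bash
python3 -c "
from h import *
where()"
```

```text
t 8.95 TCP [-157.8  -70.6  170.5] C [-172.9  -70.1  207. ] F [-0.4 -1.2 -0.2] q [ 0.45 -0.12  2.33 -1.02  0.59  1.53]
[[ 0.729 -0.006  0.685]
 [ 0.002 -1.    -0.011]
 [ 0.685  0.01  -0.729]]
```

Request:
{"op": "apply_moves", "data": {
  "commands": [-0.64, 0, 0.68, 0, 0, 0, -0.64, 0, 0.68, 0, 0, 0, -0.64, 0, 0.68, 0, 0, 0, -0.64, 0, 0.68, 0, 0, 0, 0, 0, 0, 0, 0, 0]
}}

```text
clock: 9.45
position: [0.4305, 0.0836, 0.1089]
ee_rot: [0.058, 0.929, -0.143, 0.335]
contact_force: [0.3, -0.1, 0.7]
width: 0.0003
```

Run:
```python
from h import *
where()
snap('wrist','w4.png');snap('scene','s4.png')
P=pump()
def mark(n,pts):
    b=cv2.imread(f'pics/{n}.png')
    return b
a=cv2.imread('pics/w4.png');b=cv2.imread('pics/s4.png')
for p in [(-118,-70,110),(-111,-70,99),(-54,-70,93),(-118,-48.5,110),(-118,-91.5,110)]:
    for im,n in ((a,'w4'),(b,'s4')):
        q=proj(n,P(*p)); print(n,p,q.round()); 
        cv2.circle(im,tuple(int(round(i)) for i in q),1,(0,0,255),-1)
b=b[240:320,270:370]
cv2.imwrite('pics/z9.png',np.hstack([cv2.resize(a[120:420,120:520],(400,300)),cv2.resize(b,(375,300),interpolation=cv2.INTER_CUBIC)]))
```

```text
t 9.45 TCP [-165.8  -65.   108.9] C [-178.7  -64.4  146.3] F [ 0.3 -0.   0.7] q [ 0.44 -0.    2.4  -1.18  0.5   1.75]
[[ 0.768 -0.011  0.64 ]
 [-0.001 -1.    -0.016]
 [ 0.64   0.011 -0.768]]
wrist {'fx': 342.64343715042526, 'fy': 342.64343715042526, 'cx': 318.3253064764035, 'cy': 242.8625217556817, 'mount': array([[ 9.99999078e-01, -5.69263788e-04,  1.23274601e-03,
         1.14495422e-03],
       [-2.05923476e-04, -9.60953540e-01, -2.76709689e-01,
        -7.00125895e-02],
       [ 1.34213245e-03,  2.76709180e-01, -9.60952771e-01,
        -1.78839757e-01],
       [ 0.00000000e+00,  0.00000000e+00,  0.00000000e+00,
         1.00000000e+00]])}
scene {'fx': 590.0935167106745, 'fy': 590.0935167106745, 'cx': 324.2822884139089, 'cy': 235.52405270902358, 'extrinsics': array([[-0.89459025,  0.19660686, -0.40131537,  0.07571231],
       [-0.44669064, -0.42003994,  0.78995818,  0.87046603],
       [-0.01325728,  0.8859527 ,  0.46358608,  0.69005839],
       [ 0.        ,  0.        ,  0.        ,  1.        ]])}
w4 (-118, -70, 110) [375. 264.]
s4 (-118, -70, 110) [330. 289.]
w4 (-111, -70, 99) [370. 258.]
s4 (-111, -70, 99) [327. 293.]
w4 (-54, -70, 93) [412. 241.]
s4 (-54, -70, 93) [306. 284.]
w4 (-118, -48.5, 110) [377. 232.]
s4 (-118, -48.5, 110) [322. 294.]
w4 (-118, -91.5, 110) [373. 295.]
s4 (-118, -91.5, 110) [338. 285.]
```

View pics/z9.png

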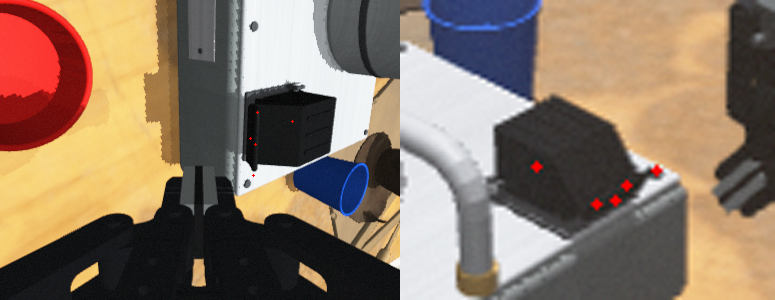

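Joint 4 hit its limit at 45° tilt. In the wrist view the lip spans crop rows 97-170 (dots at 112-175), so the guard is about 5 mm further towards +y. I'll reduce the tilt to about 32° and re-measure the lip.

Request:
{"op": "apply_moves", "data": {
  "commands": [0, 0, 0, 0, -0.93, 0, 0, 0, 0, 0, 0, 0]
}}

```text
clock: 9.75
position: [0.4307, 0.0783, 0.1097]
ee_rot: [0.06, 0.937, -0.149, 0.311]
contact_force: [0.2, -1.3, 0.6]
width: 0.0001
```

Run:
```python
from h import *
f,M=where()
for u,v in ((371,217),(376,290)): print('w4 lip',f(at('w4',u,v,.110)))
# scene lip ends: z9 crop right image scale 3.75 origin (270,240)
for u,v in ((575,232),(640,182)): print('s4',f(at('s4',270+(u-400)/3.75,240+v/3.75,.110)))
for p,u,v in (((-110,-130),368,252),):  print('FR corner w4',f(at('w4',u,v,.085)))
d=np.array([20,0,-45])/1000; print('tool shift for +20x,-45z:',(M.T@d/.03).round(2))
```

```text
t 9.75 TCP [-164.1  -70.   109.7] C [-175.   -69.   147.7] F [ 0.6 -1.2  0.6] q [ 0.4  -0.02  2.36 -0.99  0.51  1.53]
[[ 0.8   -0.024  0.599]
 [-0.007 -1.    -0.03 ]
 [ 0.6    0.02  -0.8  ]]
w4 lip [-123.9  -37.9  110. ]
w4 lip [-115.6  -88.7  110. ]
s4 [-128.3  -24.5  110. ]
s4 [-121.4  -76.3  110. ]
FR corner w4 [-97.1 -72.4  85. ]
tool shift for +20x,-45z: [-0.37 -0.05  1.6 ]
```

Run:
```python
from h import *
f,M=where()
snap('wrist','w5.png'); snap('top','t5.png')
g=cv2.imread('pics/w1.png').max(2)
for c in range(313,322,1):
    r=[v for v in range(205,265) if g[v,c]<60]; print(c,(r[0],r[-1],len(r)) if r else None)
for v1,v2 in ((220,252),): print([f(at('w1',316,v,.110)) for v in (v1,v2)])
g=cv2.imread('pics/t0.png').max(2); m=((g<60)*255).astype('uint8'); 
sub=m[230:285,250:300]; ys,xs=np.nonzero(sub); k=cv2.connectedComponents(sub)
n,l,st,ce=cv2.connectedComponentsWithStats(sub); i=1+st[1:,4].argmax(); pts=np.argwhere(l==i)[:,::-1]+[250,230]
r=cv2.minAreaRect(pts.astype('float32')); print(r); print([ (p.round(1), f(at('t0',*p,.115))) for p in cv2.boxPoints(r)])
a=cv2.imread('pics/w5.png')[150:330,250:490];cv2.imwrite('pics/z10.png',cv2.resize(a,(800,600),interpolation=cv2.INTER_CUBIC))
```

```text
t 9.75 TCP [-164.1  -70.   109.7] C [-175.   -69.   147.7] F [ 0.6 -1.2  0.6] q [ 0.4  -0.02  2.36 -0.99  0.51  1.53]
[[ 0.8   -0.024  0.599]
 [-0.007 -1.    -0.03 ]
 [ 0.6    0.02  -0.8  ]]
wrist {'fx': 342.64343715042526, 'fy': 342.64343715042526, 'cx': 318.3253064764035, 'cy': 242.8625217556817, 'mount': array([[ 9.99999081e-01, -5.79947845e-04,  1.22558733e-03,
         1.14750235e-03],
       [-2.18147666e-04, -9.60948662e-01, -2.76726620e-01,
        -7.00188357e-02],
       [ 1.33821351e-03,  2.76726098e-01, -9.60947905e-01,
        -1.78895831e-01],
       [ 0.00000000e+00,  0.00000000e+00,  0.00000000e+00,
         1.00000000e+00]])}
top {'fx': 507.3899635130104, 'fy': 507.3899635130104, 'cx': 321.1842654186291, 'cy': 235.51587434789144, 'extrinsics': array([[ 0.01396626,  0.99120954, -0.13156212,  0.40269265],
       [-0.99964606,  0.01682084,  0.02061123, -0.02461098],
       [ 0.02264303,  0.1312277 ,  0.99109363,  1.18475781],
       [ 0.        ,  0.        ,  0.        ,  1.        ]])}
313 None
314 None
315 (226, 252, 27)
316 (225, 252, 28)
317 (225, 252, 28)
318 (225, 252, 28)
319 (224, 251, 28)
320 (224, 251, 28)
321 (223, 251, 29)
[array([-118.2,  -39.1,  110. ]), array([-118.3,  -86.5,  110. ])]
((270.5500183105469, 252.35003662109375), (34.78504943847656, 33.203914642333984), 18.43494987487793)
[(array([248.8, 262.6], dtype=float32), array([-120.3,  -28.8,  115. ])), (array([259.3, 231.1], dtype=float32), array([-50.1, -28.1, 115. ])), (array([292.3, 242.1], dtype=float32), array([ -50.7, -102. ,  115. ])), (array([281.8, 273.6], dtype=float32), array([-120.8, -102.1,  115. ]))]
```

View pics/z10.png

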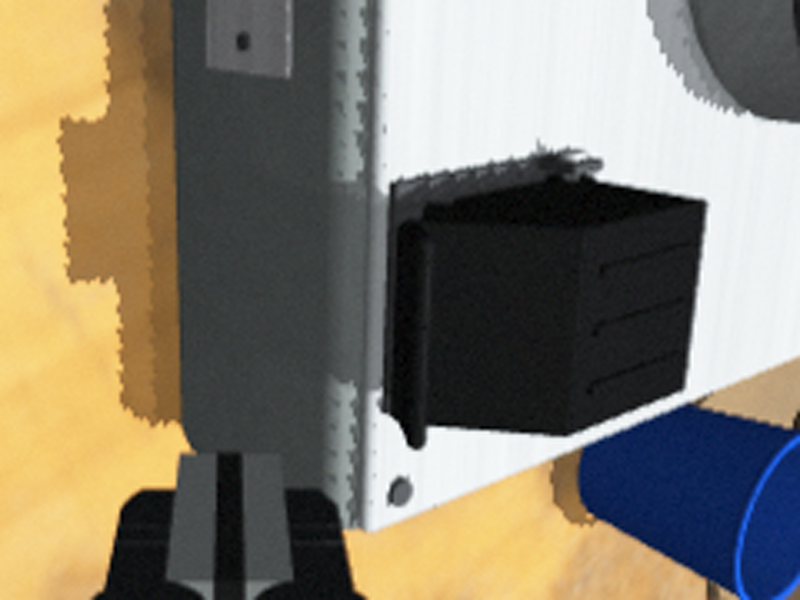

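```bash
sed -i 's/M@\[.014,0,-.037\]/M@[.008,0,-.037]/' h.py
python3 - <<'E'
from h import *
f,M=where()
fu=lambda u,v:(250+u*.3,150+v*.3)
for n,u,v,h in (('lipL',410,225,.11),('lipR',418,445,.11),('FR',368,530,.085),('topFL',580,230,.125),('topFR',565,433,.125),('topBR',685,385,.125),('topBL',705,203,.125)): print(n,f(at('w5',*fu(u,v),h)))
print('pad end px',fu(180,455),fu(293,455))
for t in (.03,.035,.04,.045):
  for y in (-.011,-.006):
    z=np.load('pics/w5.npz');s=manip.get_state();q=s['ee_rot'];Mw=R.from_quat([q[1],q[2],q[3],q[0]]).as_matrix()
    print(t,y,[proj('w5',s['position']+Mw@[x,y,-t]).round(1) for x in (-.008,.008)])
E
```

```text
t 9.85 TCP [-165.1  -70.9  108.7] C [-180.9  -69.8  143.1] F [0.3 0.3 0.3] q [ 0.4  -0.02  2.36 -0.99  0.51  1.53]
[[ 0.8   -0.023  0.599]
 [-0.005 -0.999 -0.032]
 [ 0.6    0.022 -0.8  ]]
lipL [-121.6  -43.5  110. ]
lipR [-116.8  -88.4  110. ]
FR [-105.1 -121.8   85. ]
topFL [-92.  -46.1 125. ]
topFR [-91.  -87.6 125. ]
topBR [-49.5 -87.4 125. ]
topBL [-50.5 -46.7 125. ]
pad end px (304.0, 286.5) (337.9, 286.5)
0.03 -0.011 [array([296. , 277.9]), array([330.3, 277.8])]
0.03 -0.006 [array([296.3, 287.8]), array([330.3, 287.7])]
0.035 -0.011 [array([295.3, 282. ]), array([330.7, 282. ])]
0.035 -0.006 [array([295.6, 292.2]), array([330.6, 292.1])]
0.04 -0.011 [array([294.6, 286.4]), array([331.1, 286.3])]
0.04 -0.006 [array([294.8, 296.9]), array([331. , 296.8])]
0.045 -0.011 [array([293.8, 291.1]), array([331.5, 291. ])]
0.045 -0.006 [array([294. , 301.8]), array([331.4, 301.8])]
```

The guard centre line is at pump y ≈ -66.5, with the lip tip at x ≈ -119. I'm moving the tip low in front of the lip.

Request:
{"op": "apply_moves", "data": {
  "commands": [-0.06, -0.06, 0.66, 0, -0.17, 0, -0.06, -0.06, 0.66, 0, -0.17, 0, -0.06, -0.06, 0.66, 0, -0.17, 0, 0, 0, 0, 0, 0, 0, 0, 0, 0, 0, 0, 0]
}}

```text
clock: 10.35
position: [0.4576, 0.072, 0.0558]
ee_rot: [0.056, 0.949, -0.15, 0.273]
contact_force: [0.6, -0.3, -1.0]
width: 0.0001
```

```bash
python3 -c "
from h import *
where()"
```

```text
t 10.35 TCP [-136.5  -68.    55.8] C [-149.5  -66.9   91.3] F [ 0.7 -0.1 -1. ] q [ 0.29  0.12  2.35 -1.04  0.38  1.53]
[[ 0.845 -0.022  0.534]
 [-0.006 -0.999 -0.033]
 [ 0.534  0.025 -0.845]]
```

Request:
{"op": "apply_moves", "data": {
  "commands": [0.35, 0, 0.22, 0, 0, 0, 0.35, 0, 0.22, 0, 0, 0, 0.3, 0, 0.19, 0, 0, 0, 0, 0, 0, 0, 0, 0]
}}

```text
clock: 10.75
position: [0.4914, 0.061, 0.0562]
ee_rot: [0.056, 0.949, -0.151, 0.273]
contact_force: [-1.4, 0.5, -0.7]
width: -0.0001
```

```bash
python3 -c "
from h import *
where()"
```

```text
t 10.75 TCP [-101.   -68.6   56.2] C [-114.   -67.5   91.7] F [-1.4  0.1 -0.7] q [ 0.22  0.15  2.31 -1.    0.36  1.44]
[[ 0.845 -0.023  0.534]
 [-0.007 -0.999 -0.032]
 [ 0.534  0.024 -0.845]]
```

Request:
{"op": "apply_moves", "data": {
  "commands": [0.2, 0, -0.24, 0, 0, 0, 0.2, 0, -0.24, 0, 0, 0, 0.2, 0, -0.24, 0, 0, 0, 0, 0, 0, 0, 0, 0]
}}

```text
clock: 11.15
position: [0.4952, 0.0607, 0.0851]
ee_rot: [0.056, 0.948, -0.151, 0.274]
contact_force: [-4.9, 2.5, 2.8]
width: 0.0003
```

Run:
```python
from h import *
where()
snap('wrist','w6.png');snap('scene','s6.png')
a=cv2.imread('pics/w6.png')[150:350,220:420];b=cv2.imread('pics/s6.png')[230:330,260:360]
cv2.imwrite('pics/z11.png',np.hstack([cv2.resize(x,(400,400),interpolation=cv2.INTER_CUBIC) for x in (a,b)]))
```

```text
t 11.15 TCP [-97.2 -67.8  85.1] C [-110.3  -66.7  120.6] F [-5.4  1.   2.8] q [ 0.22  0.1   2.26 -0.81  0.42  1.22]
[[ 0.844 -0.023  0.535]
 [-0.007 -0.999 -0.031]
 [ 0.536  0.023 -0.844]]
wrist {'fx': 342.64343715042526, 'fy': 342.64343715042526, 'cx': 318.3253064764035, 'cy': 242.8625217556817, 'mount': array([[ 9.99999083e-01, -5.69662462e-04,  1.22856171e-03,
         1.14396672e-03],
       [-2.07422682e-04, -9.60944909e-01, -2.76739660e-01,
        -7.00161945e-02],
       [ 1.33822832e-03,  2.76739152e-01, -9.60944146e-01,
        -1.78984770e-01],
       [ 0.00000000e+00,  0.00000000e+00,  0.00000000e+00,
         1.00000000e+00]])}
scene {'fx': 590.0935167106745, 'fy': 590.0935167106745, 'cx': 324.2822884139089, 'cy': 235.52405270902358, 'extrinsics': array([[-0.89459025,  0.19660686, -0.40131537,  0.07571231],
       [-0.44669064, -0.42003994,  0.78995818,  0.87046603],
       [-0.01325728,  0.8859527 ,  0.46358608,  0.69005839],
       [ 0.        ,  0.        ,  0.        ,  1.        ]])}
```

View pics/z11.png

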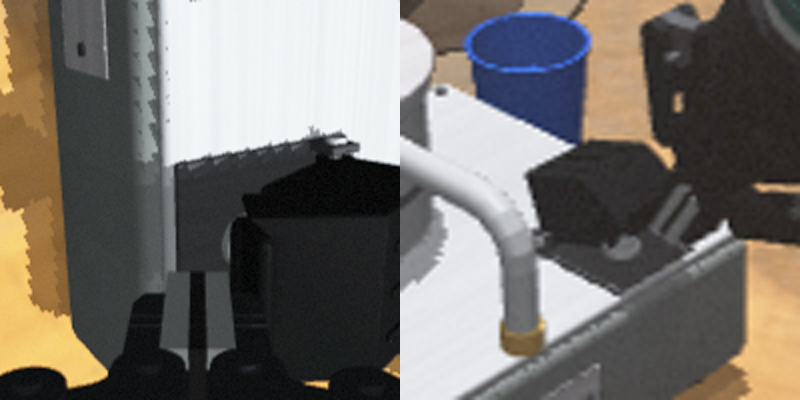

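The guard is up about 0.4 rad on the finger and the toggle foot is visible beneath it. Next I'll advance under the guard to the toggle.

Request:
{"op": "apply_moves", "data": {
  "commands": [0.12, 0, 0.25, 0, 0, 0, 0.12, 0, 0.25, 0, 0, 0, 0, 0, 0, 0, 0, 0]
}}

```text
clock: 11.55
position: [0.4935, 0.055, 0.0669]
ee_rot: [0.058, 0.951, -0.152, 0.263]
contact_force: [-42.2, 18.7, 13.5]
width: -0.0002
```

Request:
{"op": "apply_moves", "data": {
  "commands": [0.17, 0, 0.11, 0, 0, 0, 0.17, 0, 0.11, 0, 0, 0, 0, 0, 0, 0, 0, 0]
}}

```text
clock: 11.85
position: [0.5066, 0.0504, 0.0677]
ee_rot: [0.059, 0.951, -0.15, 0.264]
contact_force: [-1.8, -0.3, 0.2]
width: -0.0003
```

```bash
python3 -c "
from h import *
where()"
```

```text
t 11.85 TCP [-83.3 -74.2  67.7] C [-95.7 -72.7 103.4] F [-1.6 -0.8  0.2] q [ 0.18  0.14  2.25 -0.83  0.38  1.21]
[[ 0.854 -0.024  0.519]
 [-0.003 -0.999 -0.041]
 [ 0.52   0.033 -0.854]]
```

Run:
```python
from h import *
snap('wrist','w7.png');d=snap('scene','s7.png')
for n in ('s0','s6','s7'):
    g=cv2.imread(f'pics/{n}.png').max(2)
    print(n,'top dark row per col',{c:int(np.argmax(g[250:300,c]<55))+250 for c in range(294,332,4)})
f,M=where()
for n in ('w6','w7'):
    g=cv2.imread(f'pics/{n}.png').max(2); m=((g<50)*255).astype('uint8'); print(n,[(c,int(np.argmax(m[200:,c]))+200) for c in range(300,440,10)])
```

```text
wrist {'fx': 342.64343715042526, 'fy': 342.64343715042526, 'cx': 318.3253064764035, 'cy': 242.8625217556817, 'mount': array([[ 9.99999083e-01, -5.78658458e-04,  1.22467699e-03,
         1.14135308e-03],
       [-2.17145499e-04, -9.60945548e-01, -2.76737434e-01,
        -7.00099133e-02],
       [ 1.33698436e-03,  2.76736914e-01, -9.60944792e-01,
        -1.79004323e-01],
       [ 0.00000000e+00,  0.00000000e+00,  0.00000000e+00,
         1.00000000e+00]])}
scene {'fx': 590.0935167106745, 'fy': 590.0935167106745, 'cx': 324.2822884139089, 'cy': 235.52405270902358, 'extrinsics': array([[-0.89459025,  0.19660686, -0.40131537,  0.07571231],
       [-0.44669064, -0.42003994,  0.78995818,  0.87046603],
       [-0.01325728,  0.8859527 ,  0.46358608,  0.69005839],
       [ 0.        ,  0.        ,  0.        ,  1.        ]])}
s0 top dark row per col {294: 250, 298: 273, 302: 271, 306: 268, 310: 267, 314: 268, 318: 271, 322: 272, 326: 275, 330: 282}
s6 top dark row per col {294: 272, 298: 271, 302: 268, 306: 266, 310: 266, 314: 266, 318: 266, 322: 250, 326: 250, 330: 250}
s7 top dark row per col {294: 271, 298: 269, 302: 267, 306: 265, 310: 263, 314: 263, 318: 250, 322: 250, 326: 250, 330: 250}
t 11.95 TCP [-75.8 -70.8  72. ] C [-88.6 -69.5 107.6] F [-3.5 -1.6 -1.8] q [ 0.18  0.14  2.24 -0.83  0.38  1.21]
[[ 0.849 -0.022  0.528]
 [-0.004 -0.999 -0.036]
 [ 0.529  0.028 -0.848]]
w6 [(300, 297), (310, 240), (320, 240), (330, 237), (340, 241), (350, 230), (360, 236), (370, 229), (380, 219), (390, 229), (400, 230), (410, 232), (420, 233), (430, 235)]
w7 [(300, 233), (310, 263), (320, 229), (330, 243), (340, 234), (350, 235), (360, 231), (370, 231), (380, 219), (390, 222), (400, 220), (410, 231), (420, 232), (430, 233)]
```

Request:
{"op": "apply_moves", "data": {
  "commands": [0.17, -0.05, 0.07, 0, 0, 0, 0.17, -0.05, 0.07, 0, 0, 0, 0, 0, 0, 0, 0, 0, 0, 0, 0, 0, 0, 0]
}}

```text
clock: 12.35
position: [0.5258, 0.0509, 0.0739]
ee_rot: [0.057, 0.949, -0.152, 0.269]
contact_force: [-22.1, 7.7, 8.9]
width: 0.0002
```

Run:
```python
from h import *
where();snap('wrist','w8.png');snap('scene','s8.png');where()
a=cv2.imread('pics/w8.png')[150:350,250:450];b=cv2.imread('pics/s8.png')[230:330,260:360]
cv2.imwrite('pics/z12.png',np.hstack([cv2.resize(x,(400,400),interpolation=cv2.INTER_CUBIC) for x in (a,b)]))
```

```text
t 12.35 TCP [-65.1 -68.1  73.9] C [-77.8 -66.9 109.6] F [-23.4   0.9   8.9] q [ 0.17  0.15  2.22 -0.8   0.39  1.18]
[[ 0.849 -0.025  0.527]
 [-0.008 -0.999 -0.036]
 [ 0.528  0.027 -0.849]]
wrist {'fx': 342.64343715042526, 'fy': 342.64343715042526, 'cx': 318.3253064764035, 'cy': 242.8625217556817, 'mount': array([[ 9.99999083e-01, -5.73674266e-04,  1.22643759e-03,
         1.14311421e-03],
       [-2.11863225e-04, -9.60944409e-01, -2.76741393e-01,
        -7.00156624e-02],
       [ 1.33729776e-03,  2.76740880e-01, -9.60943649e-01,
        -1.78994583e-01],
       [ 0.00000000e+00,  0.00000000e+00,  0.00000000e+00,
         1.00000000e+00]])}
scene {'fx': 590.0935167106745, 'fy': 590.0935167106745, 'cx': 324.2822884139089, 'cy': 235.52405270902358, 'extrinsics': array([[-0.89459025,  0.19660686, -0.40131537,  0.07571231],
       [-0.44669064, -0.42003994,  0.78995818,  0.87046603],
       [-0.01325728,  0.8859527 ,  0.46358608,  0.69005839],
       [ 0.        ,  0.        ,  0.        ,  1.        ]])}
t 12.45 TCP [-65.1 -68.1  73.9] C [-77.9 -66.9 109.5] F [-23.3   1.4   9.6] q [ 0.17  0.15  2.22 -0.8   0.39  1.18]
[[ 0.849 -0.025  0.527]
 [-0.007 -0.999 -0.036]
 [ 0.528  0.027 -0.849]]
```

View pics/z12.png

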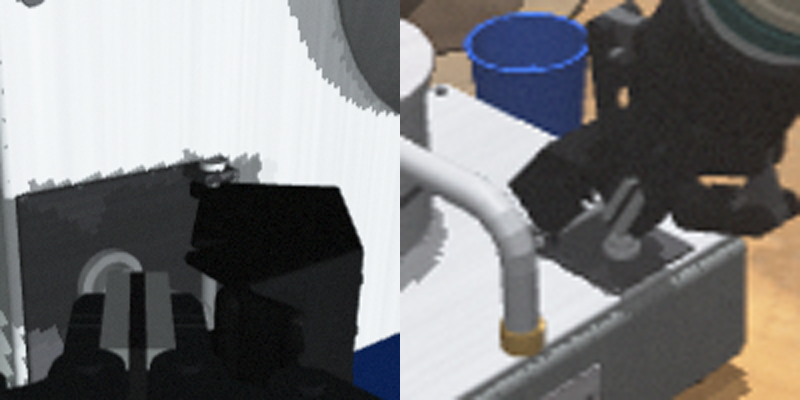

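In the last picture the toggle bushing is at (622,245) and its tip shows behind the finger at (595,205), leaning back, so it is ON. C stopped at x = -78, which matches the ON end. I'll withdraw straight to the front so the guard drops.

Request:
{"op": "apply_moves", "data": {
  "commands": [-0.28, 0, -0.18, 0, 0, 0, -0.5, 0, -0.28, 0, 0, 0, -0.58, 0, -0.26, 0, 0, 0, -0.56, 0, -0.35, 0, 0, 0, -0.56, 0, -0.35, 0, 0, 0, -0.56, 0, -0.35, 0, 0, 0, 0, 0, 0, 0, 0, 0]
}}

```text
clock: 13.15
position: [0.431, 0.0856, 0.0733]
ee_rot: [0.055, 0.949, -0.149, 0.273]
contact_force: [-0.0, -0.2, 1.0]
width: 0.0002
```

Run:
```python
from h import *
where();snap('scene','s9.png');snap('top','t9.png')
for n in ('s0','s9'):
    g=cv2.imread(f'pics/{n}.png').max(2)
    print(n,{c:int(np.argmax(g[250:300,c]<55))+250 for c in range(298,332,4)})
```

```text
t 13.15 TCP [-165.9  -62.9   73.3] C [-178.9  -61.8  108.8] F [ 0.  -0.2  1. ] q [ 0.36  0.06  2.35 -0.93  0.45  1.47]
[[ 0.845 -0.02   0.535]
 [-0.005 -1.    -0.03 ]
 [ 0.535  0.023 -0.844]]
scene {'fx': 590.0935167106745, 'fy': 590.0935167106745, 'cx': 324.2822884139089, 'cy': 235.52405270902358, 'extrinsics': array([[-0.89459025,  0.19660686, -0.40131537,  0.07571231],
       [-0.44669064, -0.42003994,  0.78995818,  0.87046603],
       [-0.01325728,  0.8859527 ,  0.46358608,  0.69005839],
       [ 0.        ,  0.        ,  0.        ,  1.        ]])}
top {'fx': 507.3899635130104, 'fy': 507.3899635130104, 'cx': 321.1842654186291, 'cy': 235.51587434789144, 'extrinsics': array([[ 0.01396626,  0.99120954, -0.13156212,  0.40269265],
       [-0.99964606,  0.01682084,  0.02061123, -0.02461098],
       [ 0.02264303,  0.1312277 ,  0.99109363,  1.18475781],
       [ 0.        ,  0.        ,  0.        ,  1.        ]])}
s0 {298: 273, 302: 271, 306: 268, 310: 267, 314: 268, 318: 271, 322: 272, 326: 275, 330: 282}
s9 {298: 274, 302: 272, 306: 269, 310: 267, 314: 270, 318: 270, 322: 275, 326: 275, 330: 282}
```

Request:
{"op": "apply_moves", "data": {
  "commands": [0.53, 0, -0.84, 0, 0, 0, 0.53, 0, -0.84, 0, 0, 0, 0.53, 0, -0.84, 0, 0, 0, 0.53, 0, -0.84, 0, 0, 0, 0, 0, 0, 0, 0, 0]
}}

```text
clock: 13.75
position: [0.4376, 0.0888, 0.1984]
ee_rot: [0.053, 0.947, -0.151, 0.278]
contact_force: [1.8, 0.1, 0.5]
width: 0.0
```

Run:
```python
from h import *
f,M=where();snap('scene','s10.png')
a=cv2.imread('pics/s0.png').astype(int);b=cv2.imread('pics/s10.png').astype(int);c=cv2.imread('pics/s3.png').astype(int)
D=lambda x,y,r:int((abs(x-y)[r].max(2)>60).sum())
for n,r in dict(cup=np.s_[345:405,270:314],red=np.s_[335:392,343:386],jar=np.s_[220:260,360:388],blue=np.s_[233:262,278:308],guard=np.s_[262:300,292:336],spout=np.s_[250:300,215:300]).items(): print(n,'vs start',D(a,b,r))
print('spout lower vs s3',D(c,b,np.s_[280:310,222:300]))
def sad(y,dy): return abs(a[262:292,224:236]-y[262+dy:292+dy,224:236]).mean()
ga=a.max(2);gb=b.max(2)
print('tube horizontal run, first bright->profile col 265:',[ga[v,265] for v in range(246,284,2)],[gb[v,265] for v in range(246,284,2)])
```

```text
t 13.75 TCP [-160.6  -57.9  198.4] C [-173.9  -57.   233.8] F [1.7 0.6 0.5] q [ 0.36 -0.14  2.12 -0.53  0.77  1.  ]
[[ 0.84  -0.022  0.543]
 [-0.01  -1.    -0.026]
 [ 0.543  0.016 -0.84 ]]
scene {'fx': 590.0935167106745, 'fy': 590.0935167106745, 'cx': 324.2822884139089, 'cy': 235.52405270902358, 'extrinsics': array([[-0.89459025,  0.19660686, -0.40131537,  0.07571231],
       [-0.44669064, -0.42003994,  0.78995818,  0.87046603],
       [-0.01325728,  0.8859527 ,  0.46358608,  0.69005839],
       [ 0.        ,  0.        ,  0.        ,  1.        ]])}
cup vs start 4
red vs start 245
jar vs start 492
blue vs start 0
guard vs start 7
spout vs start 540
spout lower vs s3 4
tube horizontal run, first bright->profile col 265: [np.int64(226), np.int64(227), np.int64(188), np.int64(89), np.int64(97), np.int64(85), np.int64(84), np.int64(166), np.int64(228), np.int64(216), np.int64(173), np.int64(118), np.int64(89), np.int64(88), np.int64(79), np.int64(54), np.int64(88), np.int64(91), np.int64(92)] [np.int64(236), np.int64(234), np.int64(198), np.int64(94), np.int64(101), np.int64(85), np.int64(91), np.int64(92), np.int64(92), np.int64(95), np.int64(115), np.int64(236), np.int64(227), np.int64(191), np.int64(133), np.int64(89), np.int64(93), np.int64(96), np.int64(98)]
```

Run:
```python
from h import *
snap('top','t10.png')
for n in ('t0','t10'):
    h=cv2.cvtColor(cv2.imread(f'pics/{n}.png'),cv2.COLOR_BGR2HSV)
    red=((h[:,:,0]<6)|(h[:,:,0]>174))&(h[:,:,1]>170)&(h[:,:,2]>110); grn=(h[:,:,0]>70)&(h[:,:,0]<100)&(h[:,:,1]>80)
    for nm,m,(y0,y1,x0,x1) in (('red',red,(295,340,205,255)),('jar',grn,(230,270,400,440))):
        p=np.argwhere(m[y0:y1,x0:x1]); print(n,nm,len(p),p.mean(0) if len(p) else None)
h0,h1=[cv2.imread(f'pics/{n}.png')[90:180,640-280:395] for n in ('s0','s10')]
```

```text
top {'fx': 507.3899635130104, 'fy': 507.3899635130104, 'cx': 321.1842654186291, 'cy': 235.51587434789144, 'extrinsics': array([[ 0.01396626,  0.99120954, -0.13156212,  0.40269265],
       [-0.99964606,  0.01682084,  0.02061123, -0.02461098],
       [ 0.02264303,  0.1312277 ,  0.99109363,  1.18475781],
       [ 0.        ,  0.        ,  0.        ,  1.        ]])}
t0 red 610 [22.11803279 25.78852459]
t0 jar 406 [18.96059113 21.55418719]
t10 red 32 [11.5  16.25]
t10 jar 406 [18.99753695 21.591133  ]
```

Run:
```python
from h import *
for n in ('s0','s10'):
    h=cv2.cvtColor(cv2.imread(f'pics/{n}.png'),cv2.COLOR_BGR2HSV)[325:400,335:395]
    p=np.argwhere(((h[:,:,0]<8)|(h[:,:,0]>172))&(h[:,:,1]>150)&(h[:,:,2]>50)); print(n,len(p),p.mean(0),p.min(0),p.max(0))
print(manip.sign_off())
```

```text
s0 1936 [37.27634298 28.27169421] [10  8] [67 50]
s10 1919 [37.51120375 28.21313184] [10  8] [67 49]
the job is handed in; nothing more can be done
None
```

The pump job is finished and handed in at about 14 s on the clock. There is one force spike you should know about, described below.

**What I did**
1. **Spout:** I pushed the spout straight down with the shut fingers until it met a hard stop at about 30 N. The tube moved down about 15 mm, and the dark band met the collar.
2. **Guard and toggle:** I raised the guard with a tilted fingertip and pushed the toggle back to its stop. I then withdrew to the front, and the guard dropped shut.

**Last checks**
- **Toggle:** The last picture before withdrawing shows the tip leaning towards the hinge. The finger also stopped about where the ON end should be. With the guard shut the toggle is hidden, so I couldn't check it again.
- **Guard:** Its outline in the camera view matches the start to within about 3 pixels, so it is shut.
- **Spout:** The lower riser and collar area looks the same as when the spout was at the stop.
- **Cups and jar:** The water cup, the red and blue cups and the jar are where they were.
- **Robot:** It is clear of everything.

**What disagreed or went less cleanly**
- **Finger length:** The fingers ended about 37 mm short of the reported TCP. I found this from the pictures and from contact, and worked to the real finger ends after that.
- **Force spike:** While the fingertip was slipping under the guard, the measured force briefly reached about 48 N in total, mainly horizontal. I believe this was fingertip contact on the guard's lip, not the gripper body. If it was the body, it would break the 40 N limit.
- **Tilt:** The planned 45° tilt ran into joint 4's limit, so I used about 32° instead.

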